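# Close the card reader's housing and hold it shut

## Robot

A 6-joint arm with a two-finger parallel gripper is mounted at the origin on the work surface. World frame = base frame: x ahead of the robot, y to its left, z up, the work surface at z = 0. Lengths are in m, angles in rad, forces in N, time in s.
With the tool pointing down it reaches from about 0.35 to 0.975 m from the base axis. Payload 4.9 kg.
Tool frame: the origin (TCP) lies at the very end of the fingers, on their centre line; the grasp point (between the pads) lies 19 mm behind it; z points along the fingers, y is the line along which they close (so a half turn about z gives the same grasp; the last joint's range is limited). The gripper opens to 85 mm and grips with 20 to 120 N. Pads are 22 mm wide; open, the fingers measure 114 mm over their backs; the gripper's body (76 mm by 85 mm) begins 54 mm behind the grasp point. The pads swing forward as they close: fully open they stand 13 mm farther back than shut.
Start: joints at [1.066, 0.053, 1.613, -0, 1.476, -0.119], TCP at [0.235, 0.579, 0.231] pointing down, gripper open.
Joint ranges: [-3.01, 3.01], [-1.01, 2.22], [0.06, 2.58], [-1.02, 4.17], [0.09, 2.62], [-3.14, 3.14]. Speed limits (rad/s): [2.57, 2.57, 3.14, 3.14, 3.14, 3.14].

## Interface

Orientations are given as a rotation vector (axis times angle).
In Python, from station import ctrl, imaging gives the robot as it stands.
- The arm moves only by the tool play_rows, never from a script. Its argument "series" is a list of rows, each a list of 3 entries, a list of its own where there are three numbers: the opening, from 0 (shut) to 1 (fully open), then the shift along the tool's x, y, z each as a share of 0.05 m, from -1 to 1, then the turn, a rotation vector about the tool's x, y, z each as a share of 8 degrees, from -1 to 1. In form: [[grip, [dx, dy, dz], [ax, ay, az]], ...]. A call has 1 to 8 rows; each row shifts and turns the commanded pose from where the row before left it, along the tool's axes as they then stand; what a row does not reach is not made up. A row lasts 1/8 s, in which the tool goes at most 62.5 mm and 10.7 degrees, less where a joint would pass 70% of its speed; a pose out of reach is approached as far as the arm can. A call with a number of a shift or a turn outside -1 to 1 is refused whole. A call with a gripper value outside its range is refused whole. The fingers move at their own pace and stop on an object; "force" is the grip in N (left out, the last holds). Time passes only in rows, so rows that do not move let the fingers close. It gives the time, the measured TCP pose, the force, the opening and the grip force at its end, in the units of the state.
- ctrl.get_obs(): the state, without advancing time (a new reading comes with each control period).
- imaging.get_image(name): name is "side" or "top"; returns a dict with "color" (420x560x3 uint8, blue, green, red), "fx", "fy", "cx", "cy" (pixels), "extrinsics" (4x4, takes a point from world to camera coordinates). Camera axes: x right, y down, z forward; pixel columns grow to the right and rows downward; lengths in m; the calibration is good to about 2 mm. A picture is of the moment at which its call begins. There is no depth.
- ctrl.finish_job(): hands the job in; it is judged then, once.
The state is a dict: "t": time; "q": joint angles; "dq": joint speeds; "effort": joint torques, N m; "tool_pos": TCP position; "tool_rot": TCP orientation; "contact_force": force on the tool from outside, world axes, zero at the start; "wrist_torque": the same for the moment, N m; "opening": finger opening in m; "grip_force": force on a finger pad.
Only numpy, scipy, OpenCV 4.12 (cv2) and the standard library are available. Lean on these libraries where they do the work, as an engineer would, in place of code of your own. Each camera call takes 0.05 s, during which the arm holds its last target. There are 200 camera calls.

## Task

The card reader on the desk is ready to be closed. Draw the steel locking pin out of the lower half and park it upright in the open notch at the end of the cradle, and let go of it; then take the loose upper half, set it the right way round over the two dowels of the lower half and press it fully home against the sprung contact pads, so that the halves meet with no gap. Finish while still holding it pressed shut, and leave the mouse, the pen and the pot alone.

Things in the scene. Friction and masses are not known exactly. Their poses are not given: they have to be found in the camera images.
- cradle: White cradle fixed to the desk (base 150 x 84 x 12 mm) holding the grey lower half of a card reader: block 120 x 60 mm along x and y, its top (parting face) 40 mm above the desk, with two dowels and two spring pads on it. Origin on the desk under the middle of the lower half; x along the housing towards the notch, z up.
- bore (a point): Mouth of the pin's bore, on the parting face, 40 mm above the desk, at the cradle's x = 0, y = 0. Bore 10 mm diameter, vertical, through.
- notch (a point): Parking place in the notch, 40 mm above the desk (level with the notch block's top), at the cradle's x = 88, y = 0 mm. Block 46 mm wide (y), x = 67 to 106 mm; slot 12 mm wide (y), x = 78 to 106 mm, 28 mm deep, open at the top and at the +x end. A parked pin hangs with its shank in the slot, its flange lying on the block's top.
- dowel_a (a point): Root centre of the steel dowel at the notch end, on the parting face, at the cradle's x = 45, y = 0 mm. Both dowels are 8 mm in diameter for 9 mm, then taper to 4 mm at their top, 16 mm above the parting face.
- dowel_b (a point): Root centre of the other, offset dowel, on the parting face, at the cradle's x = -45, y = 16 mm; same shape.
- pin: Loose steel locking pin, 50 g, standing upright in the bore, flange on the parting face, at the start. Origin at the tip of its shank, z up along the pin. Shank 8 mm diameter, 24 mm long, tapered tip; flange 20 mm diameter from 24 to 28 mm; round grip 12 mm diameter from 28 to 64 mm.
- pin_flange (a point): Centre of the underside of the pin's flange, 24 mm above the shank's tip.
- cover: Loose grey upper half, 0.14 kg, lying on its flat parting face. Origin mid-underside, x along its length, z up. Plate 120 x 60 x 18 mm with two 10 mm through holes; raised block on its middle, 50 x 30 mm (x, y), 18 to 48 mm high, to grip across the 30 mm. Fits one way only: x and y along the cradle's x and y. Fully home, its origin is at the cradle's (0, 0, 40 mm).
- hole_a (a point): Centre of the hole in the upper half's underside that goes over dowel_a, at the cover's x = 45, y = 0 mm.
- hole_b (a point): Centre of the hole in the upper half's underside that goes over dowel_b, at the cover's x = -45, y = 16 mm.
- mouse: Bystander: black computer mouse, 110 x 60 x 34 mm, loose on the desk. Origin under its middle, x along its length.
- pen: Bystander: black pen, about 137 mm long, 10 mm thick, loose on the desk. Origin under its middle, x along its length.
- pot: Bystander: white pot, 84 mm across, 95 mm high, with chopsticks up to 210 mm high. Origin under its middle.
- pad0 (a joint): Round brass spring pad, 12 mm diameter, standing 6 mm proud of the parting face at the cradle's x = -24 mm, y = 0. Value: how far it is pressed, 0 (up) to 0.006 m (flush). It pushes up with 1.75 N at 0 and 4.75 N flush, so an upper half that is not pressed down rests 6 mm too high.
- pad1 (a joint): Round brass spring pad, 12 mm diameter, standing 6 mm proud of the parting face at the cradle's x = +24 mm, y = 0. Value: how far it is pressed, 0 (up) to 0.006 m (flush). It pushes up with 1.75 N at 0 and 4.75 N flush, so an upper half that is not pressed down rests 6 mm too high.
There are look-alikes about, which are no part of the job. Leave any blue look-alike of the cover alone.

How it is judged:
By the outcome, as a careful person would: the job done as asked, in the order asked, and still so for the second after the job is handed in, while the arm keeps its last pose, push and grip.
It also fails if it takes over 48 s, if anything falls off the work surface, if the arm or the gripper's body presses on something with over 40 N, if the wrist force passes 120 N, or if a joint passes its speed limit or range.

## Working session

There is one attempt and no reset: what is moved stays moved. The work goes in short steps, Python scripts to look and compute and a tool call to move; the robot and the scene stay as the last step left them, time stands still between calls to the robot, and variables do not carry over. Pictures are saved under pics/ and viewed, at most 10 in all, crops included, and the job is handed in when it is done.

Besides the shell and the picture viewer there is one more tool, called after "Call:" by a JSON object that holds its "api" and its "payload". play_rows: Moves the arm, as the interface text tells. Shift numbers are shares of 0.05 m and turn numbers shares of 8 degrees, none past 1 either way. Its arguments: {"type":"object","properties":{"series":{"type":"array"},"force":{"type":"number"}},"required":["series"]}

```bash
mkdir -p pics; ls; cat > h.py <<'E'
import sys; sys.path.insert(0,'.')
import numpy as np, cv2
from station import ctrl, imaging
def cap(n,f=None):
    d=imaging.get_image(n)
    if f: cv2.imwrite('pics/'+f,d['color'])
    return d
def ray(d,u,v,z):
    E=np.array(d['extrinsics']);R=E[:3,:3];c=-R.T@E[:3,3]
    r=R.T@np.array([(u-d['cx'])/d['fx'],(v-d['cy'])/d['fy'],1])
    return c+r*(z-c[2])/r[2]
def proj(d,p):
    E=np.array(d['extrinsics']);q=E[:3,:3]@np.array(p)+E[:3,3]
    return np.array([d['fx']*q[0]/q[2]+d['cx'],d['fy']*q[1]/q[2]+d['cy']])
E
python3 - <<'E'
from h import *
import pickle
for n in('top','side'):
    d=cap(n,n+'0.png'); pickle.dump(d,open(n+'0.pkl','wb'))
    E=np.array(d['extrinsics']);print(n,d['fx'],(-E[:3,:3].T@E[:3,3]).round(3),E[:3,:3].round(3).tolist())
o=ctrl.get_obs();print(o['t'],o['tool_rot'],o['tool_pos'])
E
```

```text
pics
top 465.48422592292974 [0.353 0.073 1.286] [[-0.004, -1.0, 0.012], [-0.993, 0.003, -0.118], [0.118, -0.012, -0.993]]
side 409.2253220396196 [ 0.101 -0.609  0.733] [[0.848, -0.529, 0.001], [-0.345, -0.555, -0.757], [0.401, 0.642, -0.654]]
0.1 [-6.02126433e-01 -3.08277486e+00  2.77670236e-03] [0.23490704 0.57856963 0.23018778]
```

View pics/top0.png

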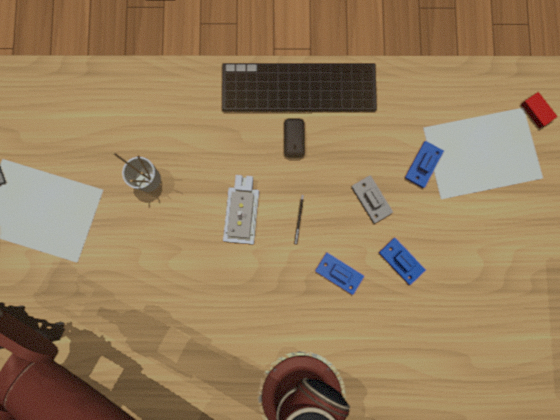

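View pics/side0.png

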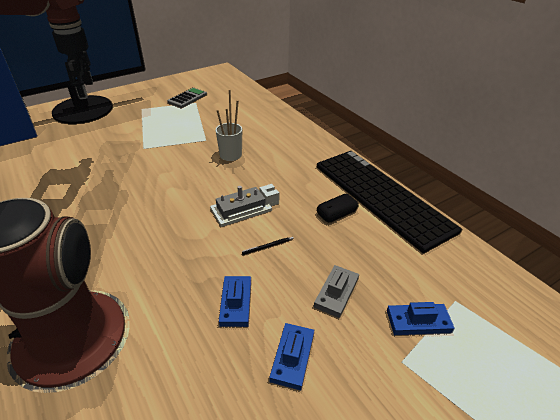

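Top view: the cradle is at (240,215) with the notch towards the top of the image (243,183). The grey cover is at (372,200). The blue look-alikes are at (424,164), (402,261) and (340,273). The mouse is at (294,138), the pen at (299,221) and the pot at (142,175). Only the grey one fits "grey upper half", so I'll confirm it in a crop.

```bash
python3 - <<'E'
from h import *
t=cv2.imread('pics/top0.png');s=cv2.imread('pics/side0.png')
def c(im,u,v,w=33):return cv2.resize(im[v-w:v+w,u-w:u+w],(396,296*1),interpolation=cv2.INTER_CUBIC) if 0 else cv2.resize(im[v-w:v+w,u-w:u+w],(300,300),interpolation=cv2.INTER_CUBIC)
# scale 300/66=4.545
a=np.vstack([np.hstack([c(t,240,209,37),c(t,372,200,30)]),np.hstack([c(s,245,203,37),c(s,336,290,30)])])
cv2.imwrite('pics/crop0.png',a)
E
```

```text
(no output)
```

View pics/crop0.png

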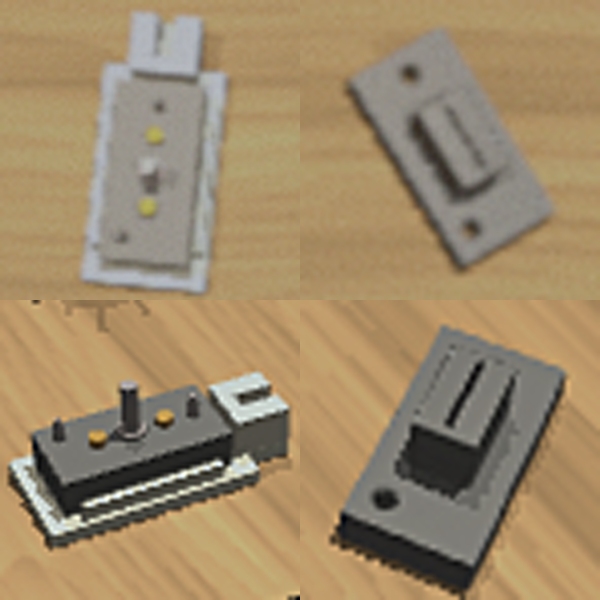

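The crops confirm the grey plate with a raised block as the cover. Its near-centreline hole_a is up-left at (424,184) and hole_b is lower at (436,216) in the top image. On the cradle the pin stands mid-way and the notch is at the top. Next I solve the poses from corner points in both views.

```bash
cat >> h.py <<'E'
from scipy.optimize import least_squares
def pose(ds,obs,g,z0=0):
    def f(p):
        c,s=np.cos(p[2]),np.sin(p[2])
        return np.concatenate([proj(ds[n],[p[0]+(c*x-s*y)/1e3,p[1]+(s*x+c*y)/1e3,z/1e3+z0])-np.array([u,v]) for n,(x,y,z),u,v in obs])
    r=least_squares(f,g,loss='soft_l1');return r.x,f(r.x).reshape(-1,2)
E
python3 - <<'E'
from h import *
import pickle
ds={n:pickle.load(open(n+'0.pkl','rb')) for n in('top','side')}
for n in ds:
    im=ds[n]['color'].astype(int);m=((im[...,1]-im[...,0]>(50 if n=='top' else 70))&(im[...,2]-im[...,0]>(70))).astype(np.uint8)
    sl=(slice(172,246),slice(203,277)) if n=='top' else (slice(166,240),slice(208,282))
    k=np.zeros_like(m);k[sl]=m[sl];_,_,st,ce=cv2.connectedComponentsWithStats(k)
    print(n,[(c.round(1).tolist(),s[4]) for c,s in zip(ce,st) if 3<s[4]<80])
def P(ox,oy,s,x0,y0):return lambda x,y:((x-x0+.5)/s-.5+ox,(y-y0+.5)/s-.5+oy)
s=300/74;A=P(203,172,s,0,0);B=P(342,170,5,300,0);C=P(208,166,s,0,300);D=P(306,260,5,300,300)
cr=[('top',(-24,0,46),*A(148,207)),('top',(24,0,46),*A(155,135)),('top',(-45,16,56),*A(120,237)),('top',(45,0,56),*A(159,105)),('top',(0,0,76),*A(148,163)),('top',(106,23,40),*A(133,13)),('top',(106,-23,40),*A(203,17)),('top',(60,30,40),*A(118,80)),('top',(60,-30,40),*A(207,83)),
('side',(-24,0,46),*C(97,438)),('side',(24,0,46),*C(165,418)),('side',(0,0,76),*C(128,385)),('side',(-60,-30,40),*C(68,485)),('side',(-60,30,40),*C(33,435)),('side',(60,-30,40),*C(233,430)),('side',(106,-23,40),*C(290,407)),('side',(106,23,40),*C(260,375)),('side',(45,0,56),*C(193,395)),('side',(-45,16,56),*C(58,420))]
co=[('top',(60,30,18),*B(352,84)),('top',(60,-30,18),*B(437,28)),('top',(-60,30,18),*B(464,265)),('top',(-60,-30,18),*B(553,210)),
('side',(60,30,18),*D(445,325)),('side',(60,-30,18),*D(565,373)),('side',(-60,30,18),*D(342,515)),('side',(-60,-30,18),*D(470,565)),('side',(25,15,48),*D(450,345)),('side',(25,-15,48),*D(518,372)),('side',(-25,15,48),*D(412,425)),('side',(-25,-15,48),*D(480,445)),('side',(-45,16,18),*D(385,498))]
for nm,o,g in(('cradle',cr,[.57,.17,-.1]),('cover',co,[.6,-.2,.55])):
    p,r=pose(ds,o,g);print(nm,p.round(4),np.degrees(p[2]).round(2));print(r.round(1).tolist())
    for n in ds:
        q,_=pose(ds,[x for x in o if x[0]==n],g);print(n,q.round(4))
E
```

```text
top [([240.7, 205.0], np.int32(7)), ([239.0, 222.7], np.int32(7))]
side [([247.8, 194.4], np.int32(5)), ([231.4, 199.2], np.int32(5))]
cradle [ 0.4822  0.1622 -0.0795] -4.56
[[0.9, -0.4], [0.7, -0.5], [0.8, -0.7], [0.1, -1.3], [0.8, 0.3], [0.4, -0.6], [0.0, -0.3], [0.1, -0.7], [0.2, 0.3], [-0.1, -0.7], [-0.5, -0.9], [-0.1, 0.9], [-1.1, 0.1], [-0.9, -0.6], [-0.4, 0.2], [-0.6, -0.4], [-0.9, -1.4], [-0.5, -0.3], [-0.4, -0.2]]
top [ 0.481   0.1637 -0.0885]
side [ 0.4828  0.1602 -0.0836]
cover [ 0.5259 -0.2002  0.5326] 30.52
[[0.5, -1.1], [1.9, -0.8], [1.2, -0.1], [1.8, -0.2], [-0.8, -0.2], [-0.0, -0.6], [-0.6, -0.6], [0.5, 0.4], [0.2, -0.4], [-0.4, -0.9], [-0.6, -0.5], [-0.8, 0.7], [-0.4, 0.2]]
top [ 0.5243 -0.1962  0.5438]
side [ 0.5261 -0.201   0.5274]
```

Call:
{"api": "play_rows", "payload": {"series": [[0.6, [0, 0, 0], [0, 0, -0.72]], [0.6, [0, 0, 0], [0, 0, -0.72]], [0.6, [0, 0, 0], [0, 0, -0.72]], [0.6, [-0.4, -0.8, 0], [0, 0, 0]], [0.6, [-0.59, -0.9, 0], [0, 0, 0]], [0.6, [-0.59, -0.9, 0], [0, 0, 0]], [0.6, [-0.59, -0.9, 0], [0, 0, 0]], [0.6, [-0.59, -0.9, 0], [0, 0, 0]]]}}

```text
t: 1.1
tool_pos: [0.3545, 0.3465, 0.2308]
tool_rot: [-0.132, -3.139, 0.001]
contact_force: [0.9, -0.2, -0.1]
opening: 0.0517
grip_force: 0.0
```

```bash
cat >> h.py <<'E'
from scipy.spatial.transform import Rotation as Ro
def go(x,y,z,yaw=None):  # yaw = degrees of tool y axis in world; prints shift (shares, tool axes after turn) and turn shares
    o=ctrl.get_obs();R=Ro.from_rotvec(o['tool_rot']).as_matrix();p=np.array(o['tool_pos'])
    cy=np.degrees(np.arctan2(R[1,1],R[0,1]))
    t=cy if yaw is None else yaw
    dz=(t-cy+90)%180-90
    tx=np.radians(t if abs(t-cy)<1e-9 else cy+dz);Y=np.array([np.cos(tx),np.sin(tx),0]);Z=np.array([0,0,-1]);X=np.cross(Y,Z)
    d=(np.array([x,y,z])-p)/.05
    tilt=np.degrees(np.arccos(-R[2,2]))
    print('t',o['t'],'tcp',p.round(4),'yaw',cy.round(2),'tilt',tilt.round(2),'F',np.round(o['contact_force'],1),'M',np.round(o['wrist_torque'],2),'open',round(o['opening'],4),'gf',round(o['grip_force'],1))
    print('shift',(d@X).round(2),(d@Y).round(2),(d@Z).round(2),'turn',(-dz/8).round(3))
E
python3 -c "
from h import *
go(.482,.162,.13,85.3)"
```

```text
t 1.1 tcp [0.3545 0.3465 0.2308] yaw 85.2 tilt 0.03 F [ 0.9 -0.2 -0.1] M [ 0.05 -0.01  0.03] open 0.0517 gf 0.0
shift -2.84 -3.47 2.02 turn -0.013
```

Call:
{"api": "play_rows", "payload": {"series": [[0.6, [-0.6, -0.7, 0.3], [0, 0, 0]], [0.6, [-0.7, -0.8, 0.4], [0, 0, 0]], [0.6, [-0.7, -0.8, 0.4], [0, 0, 0]], [0.6, [-0.6, -0.7, 0.3], [0, 0, 0]], [0.6, [-0.2, -0.3, 0], [0, 0, 0]], [0.6, [0, 0, 0], [0, 0, 0]], [0.6, [0, 0, 0], [0, 0, 0]]]}}

```text
t: 1.98
tool_pos: [0.4796, 0.1732, 0.162]
tool_rot: [0.13, 3.138, 0.001]
contact_force: [0.5, 0.1, 0.2]
opening: 0.0515
grip_force: 0.0
```

```bash
python3 -c "
from h import *
go(.482,.162,.05,85.3)
a=cap('side');b=cap('top')
c=lambda d,u,v,w:cv2.resize(d['color'][v-w:v+w,u-w:u+w],(400,400),interpolation=cv2.INTER_CUBIC)
cv2.imwrite('pics/a1.png',np.hstack([c(a,245,180,50),c(b,240,210,40)]))
print(proj(a,ctrl.get_obs()['tool_pos']),proj(b,ctrl.get_obs()['tool_pos']))"
```

```text
t 1.975 tcp [0.4796 0.1732 0.162 ] yaw 85.25 tilt 0.06 F [0.5 0.1 0.2] M [-0.02  0.04 -0.01] open 0.0515 gf 0.0
shift -0.07 -0.22 2.24 turn -0.007
[234.29242124 158.32686043] [232.77529908 209.52382261]
```

View pics/a1.png

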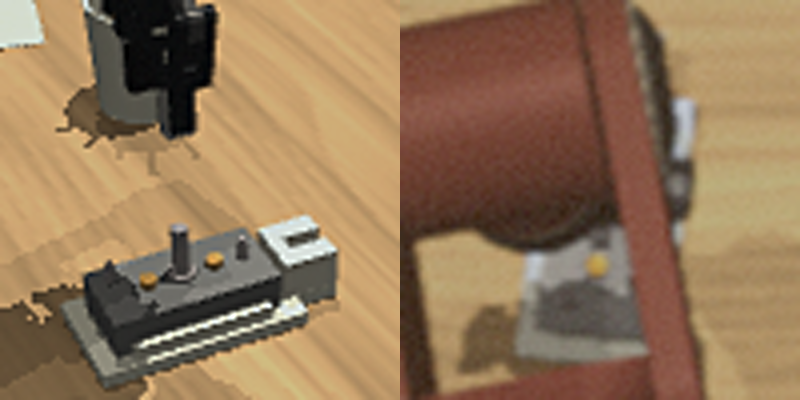

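Side view: the pin top is at about (240,186), and the finger end at (239,164) matches the TCP projection. I'll descend and grip the pin.

Call:
{"api": "play_rows", "payload": {"series": [[0.6, [-0.08, -0.24, 0.5], [0, 0, 0]], [0.6, [0, 0, 0.6], [0, 0, 0]], [0.6, [0, 0, 0.6], [0, 0, 0]], [0.6, [0, 0, 0.5], [0, 0, 0]], [0.6, [0, 0, 0], [0, 0, 0]]]}}

```text
t: 2.7
tool_pos: [0.4806, 0.1603, 0.0494]
tool_rot: [-0.13, -3.134, 0.001]
contact_force: [0.4, 0.5, -0.3]
opening: 0.0514
grip_force: 0.0
```

```bash
python3 -c "
from h import *
go(.4825,.161,.052,85.3)
a=cap('side')
c=lambda d,u,v,w:cv2.resize(d['color'][v-w:v+w,u-w:u+w],(600,600),interpolation=cv2.INTER_CUBIC)
cv2.imwrite('pics/a2.png',c(a,245,180,40))"
```

```text
t 2.7 tcp [0.4806 0.1603 0.0494] yaw 85.27 tilt 0.26 F [ 0.4  0.5 -0.3] M [-0.   -0.03  0.04] open 0.0514 gf 0.0
shift -0.04 0.02 -0.05 turn -0.004
```

View pics/a2.png

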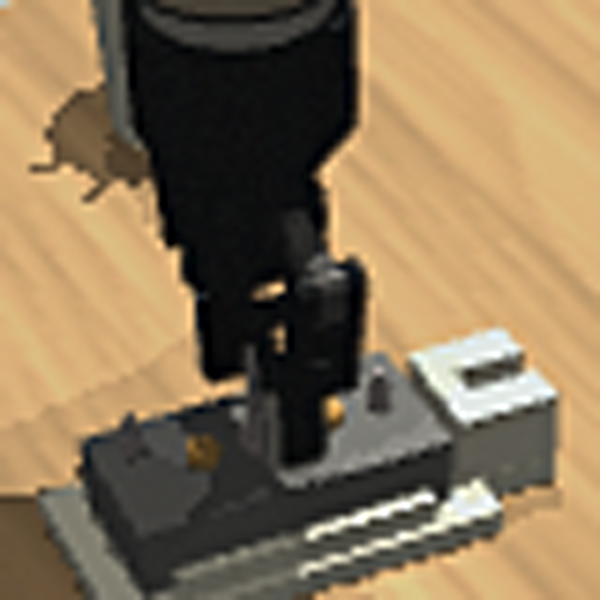

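The pin at crop (258,400) sits between the two fingers. Closing.

Call:
{"api": "play_rows", "payload": {"series": [[0, [-0.03, 0, -0.05], [0, 0, 0]], [0, [0, 0, 0], [0, 0, 0]], [0, [0, 0, 0], [0, 0, 0]], [0, [0, 0, 0], [0, 0, 0]], [0, [0, 0, 0], [0, 0, 0]], [0, [0, 0, 0], [0, 0, 0]]], "force": 40}}

```text
t: 3.5
tool_pos: [0.4858, 0.1606, 0.0556]
tool_rot: [0.133, 3.136, 0.004]
contact_force: [0.8, 4.8, 5.8]
opening: 0.0105
grip_force: 39.1
```

```bash
python3 -c "
from h import *
go(.4825,.161,.115,85.3)"
```

```text
t 3.5 tcp [0.4858 0.1606 0.0556] yaw 85.16 tilt 0.23 F [0.8 4.8 5.8] M [ 0.93 -0.05  0.03] open 0.0105 gf 39.1
shift 0.07 0.0 -1.19 turn -0.018
```

Call:
{"api": "play_rows", "payload": {"series": [[0, [0, 0, -0.2], [0, 0, 0]], [0, [0, 0, -0.4], [0, 0, 0]], [0, [0, 0, -0.5], [0, 0, 0]], [0, [0, 0, -0.2], [0, 0, 0]], [0, [0, 0, 0], [0, 0, 0]], [0, [0, 0, 0], [0, 0, 0]]]}}

```text
t: 4.25
tool_pos: [0.4834, 0.1593, 0.1175]
tool_rot: [-0.132, -3.137, 0.001]
contact_force: [-1.0, 0.3, -0.8]
opening: 0.0101
grip_force: 39.1
```

```bash
python3 -c "
from h import *
go(.4825,.161,.115,85.3)
a=cap('side')
c=lambda d,u,v,w:cv2.resize(d['color'][v-w:v+w,u-w:u+w],(600,600),interpolation=cv2.INTER_CUBIC)
cv2.imwrite('pics/a3.png',c(a,245,180,40))
p=ctrl.get_obs()['tool_pos']
for x in [p,[p[0],p[1],p[2]-.03]]: print((proj(a,x)-[205,140])*7.5)"
```

```text
t 4.25 tcp [0.4834 0.1593 0.1175] yaw 85.17 tilt 0.13 F [-1.   0.3 -0.8] M [-0.01  0.01 -0.01] open 0.0101 gf 39.1
shift 0.02 0.03 0.05 turn -0.016
[256.61214714 263.27639571]
[260.95334395 333.49615595]
```

View pics/a3.png

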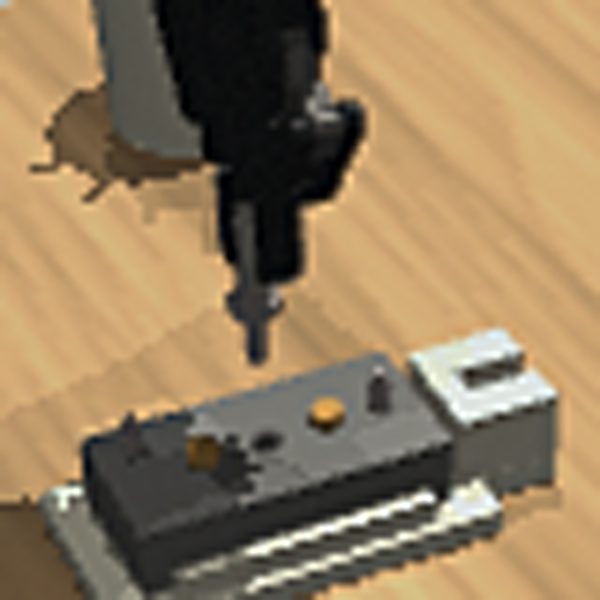

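The pin is held upright with its flange at crop (254,300) and tip at (257,362). The bore at (268,440) is empty, and the notch slot runs from (462,377) to (523,352).

```bash
python3 -c "
from h import *
import pickle
a=pickle.load(open('side0.pkl','rb'))
R=lambda x,y,z:ray(a,(x+.5)/7.5-.5+205,(y+.5)/7.5-.5+140,z)[:2].round(4)
print('tip',R(257,362,.078),'flange',R(254,302,.103),'bore',R(268,440,.04),'dowelA tip',R(378,370,.056),'pad1',R(327,412,.046))
for n,x,y in(('106,-23',556,393),('106,23',500,330),('67,-23',457,422),('67,23',411,355),('78,6',462,376),('106,6',513,345),('106,-6',526,354)): print(n,R(x,y,.04))
c=np.array([.4825,.161]);t=-.0825;u=np.array([np.cos(t),np.sin(t)]);v=np.array([-u[1],u[0]])
for n,x,y in(('n',88,0),('106,-23',106,-23),('106,23',106,23),('67,-23',67,-23),('67,23',67,23),('78,6',78,6),('dA',45,0),('pad1',24,0)):print(n,(c+(x*u+y*v)/1e3).round(4))
"
```

```text
tip [0.4798 0.159 ] flange [0.4806 0.16  ] bore [0.4832 0.1611] dowelA tip [0.5272 0.1576] pad1 [0.5056 0.1573]
106,-23 [0.5856 0.1295]
106,23 [0.5885 0.1728]
67,-23 [0.5461 0.1341]
67,23 [0.5523 0.1771]
78,6 [0.5618 0.1563]
106,6 [0.5877 0.1623]
106,-6 [0.5889 0.1551]
n [0.5702 0.1537]
106,-23 [0.5862 0.1293]
106,23 [0.59   0.1752]
67,-23 [0.5474 0.1326]
67,23 [0.5512 0.1784]
78,6 [0.5607 0.1606]
dA [0.5273 0.1573]
pad1 [0.5064 0.159 ]
```

Call:
{"api": "play_rows", "payload": {"series": [[0, [-0.4, 0.01, 0], [0, 0, 0]], [0, [-0.6, 0.01, 0], [0, 0, 0]], [0, [-0.5, 0.01, 0], [0, 0, 0]], [0, [-0.32, 0, 0], [0, 0, 0]], [0, [0, 0, 0], [0, 0, 0]], [0, [0, 0, 0], [0, 0, 0]], [0, [0, 0, 0], [0, 0, 0]]]}}

```text
t: 5.18
tool_pos: [0.5743, 0.1536, 0.1186]
tool_rot: [-0.132, -3.138, 0.0]
contact_force: [0.7, 0.6, -0.3]
opening: 0.0107
grip_force: 39.1
```

```bash
python3 -c "
from h import *
go(.574,.1536,.057,85.3)
a=cap('side')
c=lambda d,u,v,w:cv2.resize(d['color'][v-w:v+w,u-w:u+w],(600,600),interpolation=cv2.INTER_CUBIC)
cv2.imwrite('pics/a4.png',c(a,265,175,40))
n=(proj(a,[.5712,.1536,.04])-[225,135])*7.5;print(n)
p=np.array(ctrl.get_obs()['tool_pos'])
print('tip at',(proj(a,p+[-.003,0,-.0396])-[225,135])*7.5)"
```

```text
t 5.175 tcp [0.5743 0.1536 0.1186] yaw 85.2 tilt 0.04 F [ 0.7  0.6 -0.3] M [ 0.02  0.01 -0.01] open 0.0107 gf 39.1
shift 0.01 -0.0 1.23 turn -0.013
[334.44660537 405.75053061]
tip at [334.82795966 319.35223252]
```

View pics/a4.png

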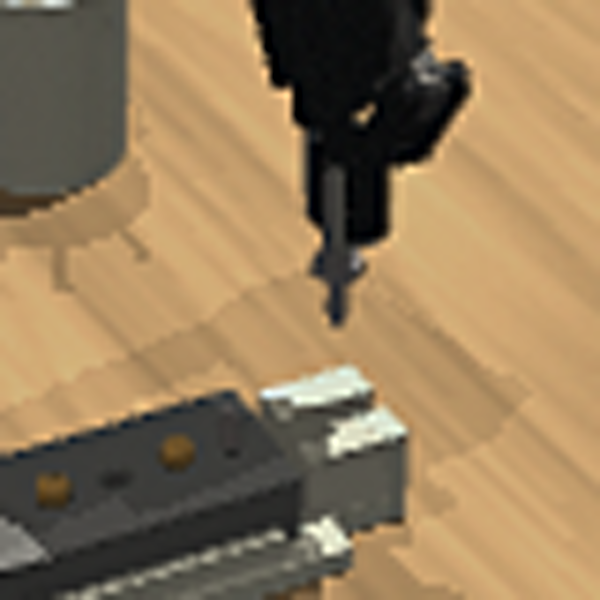

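The tip at (335,322) projects where expected, above the slot's midline at about (334,408). Lowering.

Call:
{"api": "play_rows", "payload": {"series": [[0, [0, -0.01, 0.4], [0, 0, 0]], [0, [0, 0, 0.3], [0, 0, 0]], [0, [0, 0, 0.2], [0, 0, 0]], [0, [0, 0, 0.1], [0, 0, 0]], [0, [0, 0, 0], [0, 0, 0]], [0, [0, 0, 0], [0, 0, 0]]]}}

```text
t: 5.98
tool_pos: [0.5756, 0.153, 0.0694]
tool_rot: [0.132, 3.138, 0.0]
contact_force: [0.6, 0.6, -1.3]
opening: 0.0102
grip_force: 39.1
```

Call:
{"api": "play_rows", "payload": {"series": [[0, [0.02, 0, 0.1], [0, 0, 0]], [0, [0, 0, 0.1], [0, 0, 0]], [0, [0, 0, 0.05], [0, 0, 0]], [0, [0, 0, 0.02], [0, 0, 0]], [0, [0, 0, 0], [0, 0, 0]], [0, [0, 0, 0], [0, 0, 0]]]}}

```text
t: 6.72
tool_pos: [0.5742, 0.1531, 0.0555]
tool_rot: [0.132, 3.139, 0.0]
contact_force: [-2.4, -0.1, 1.9]
opening: 0.0106
grip_force: 39.3
```

Call:
{"api": "play_rows", "payload": {"series": [[0.5, [0, 0, 0], [0, 0, 0]], [0.5, [0, 0, 0], [0, 0, 0]], [0.5, [0, 0, 0], [0, 0, 0]], [0.5, [0, 0, 0], [0, 0, 0]], [0.5, [0, 0, -0.5], [0, 0, 0]], [0.6, [0, 0, -0.8], [0, 0, 0]], [0.9, [0, 0, -0.8], [0, 0, 0]], [0.9, [0, 0, -0.8], [0, 0, 0]]]}}

```text
t: 7.72
tool_pos: [0.5739, 0.153, 0.2015]
tool_rot: [0.132, 3.139, -0.0]
contact_force: [0.2, 0.1, 0.0]
opening: 0.0769
grip_force: 0.0
```

```bash
python3 -c "
from h import *
go(.526,-.200,.2,120.4)
import pickle
a=cap('side');b=cap('top');pickle.dump((a,b),open('b.pkl','wb'))
c=lambda d,u,v,w:cv2.resize(d['color'][v-w:v+w,u-w:u+w],(400,400),interpolation=cv2.INTER_CUBIC)
cv2.imwrite('pics/a5.png',np.hstack([c(a,258,185,35),c(a,336,290,30)]))"
```

```text
t 7.725 tcp [0.5739 0.153  0.2015] yaw 85.17 tilt 0.0 F [0.2 0.1 0. ] M [-0.04 -0.05  0.06] open 0.0769 gf 0.0
shift 4.4 -5.6 0.03 turn -4.403
```

View pics/a5.png

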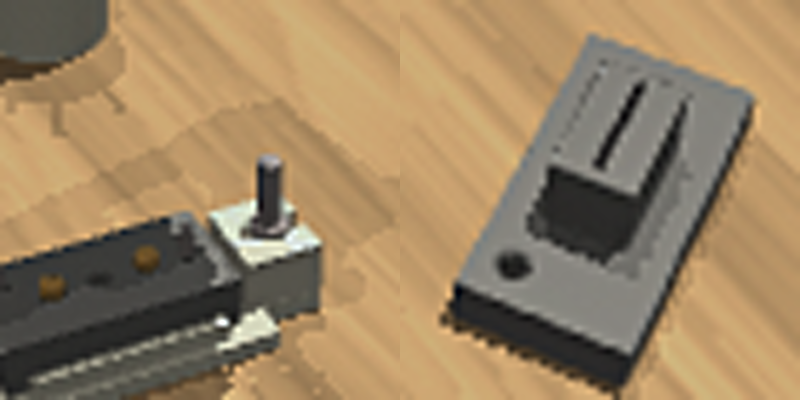

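The pin stands upright in the notch with its flange flat on the block, and it has been released. Next is the cover.

Call:
{"api": "play_rows", "payload": {"series": [[0.9, [0, 0, 0], [0, 0, -0.88]], [0.9, [0, 0, 0], [0, 0, -0.88]], [0.9, [0, 0, 0], [0, 0, -0.88]], [0.9, [0, 0, 0], [0, 0, -0.88]], [0.9, [0, 0, 0], [0, 0, -0.88]], [0.9, [0, 0, 0], [0, 0, 0]]]}}

```text
t: 8.57
tool_pos: [0.5737, 0.153, 0.1994]
tool_rot: [0.821, -3.031, -0.0]
contact_force: [0.2, -0.0, 0.6]
opening: 0.0768
grip_force: 0.0
```

Call:
{"api": "play_rows", "payload": {"series": [[0.9, [0.4, -0.5, 0], [0, 0, 0]], [0.9, [0.6, -0.8, 0], [0, 0, 0]], [0.9, [0.6, -0.8, 0], [0, 0, 0]], [0.9, [0.7, -0.85, 0], [0, 0, 0]], [0.9, [0.7, -0.85, 0], [0, 0, 0]], [0.9, [0.6, -0.8, 0], [0, 0, 0]], [0.9, [0.5, -0.6, 0], [0, 0, 0]], [0.9, [0.3, -0.4, 0], [0, 0, 0]]]}}

```text
t: 9.57
tool_pos: [0.5252, -0.2016, 0.1999]
tool_rot: [0.817, -3.033, -0.0]
contact_force: [-0.5, 0.1, 0.2]
opening: 0.0768
grip_force: 0.0
```

Call:
{"api": "play_rows", "payload": {"series": [[0.9, [0, 0, 0.5], [0, 0, 0]], [0.9, [0, 0, 0.5], [0, 0, 0]], [0.9, [0, 0, 0], [0, 0, 0]], [0.9, [0, 0, 0], [0, 0, 0]]]}}

```text
t: 10.07
tool_pos: [0.5262, -0.1999, 0.1511]
tool_rot: [-0.822, 3.032, -0.001]
contact_force: [-0.4, -0.1, 0.5]
opening: 0.0767
grip_force: 0.0
```

```bash
python3 -c "
from h import *
go(.526,-.2008,.15,120.3)"
```

```text
t 10.075 tcp [ 0.5262 -0.1999  0.1511] yaw 120.34 tilt 0.05 F [-0.4 -0.1  0.5] M [-0.02  0.06  0.01] open 0.0767 gf 0.0
shift 0.01 -0.01 0.02 turn 0.005
```

Call:
{"api": "play_rows", "payload": {"series": [[0.75, [0, 0, 0.5], [0, 0, 0]], [0.75, [0, 0, 0.7], [0, 0, 0]], [0.75, [0, 0, 0.6], [0, 0, 0]], [0.75, [0, 0, 0.5], [0, 0, 0]], [0.75, [0, 0, 0.25], [0, 0, 0]], [0.75, [0, 0, 0], [0, 0, 0]], [0.75, [0, 0, 0], [0, 0, 0]]]}}

```text
t: 10.95
tool_pos: [0.527, -0.2004, 0.0245]
tool_rot: [-0.822, 3.03, -0.003]
contact_force: [0.7, 0.3, 0.5]
opening: 0.0638
grip_force: 0.0
```

Call:
{"api": "play_rows", "payload": {"series": [[0, [0, 0, 0], [0, 0, 0]], [0, [0, 0, 0], [0, 0, 0]], [0, [0, 0, 0], [0, 0, 0]], [0, [0, 0, 0], [0, 0, 0]], [0, [0, 0, 0], [0, 0, 0]], [0, [0, 0, 0], [0, 0, 0]]], "force": 80}}

```text
t: 11.7
tool_pos: [0.5267, -0.2003, 0.024]
tool_rot: [-0.823, 3.031, -0.002]
contact_force: [0.4, 0.9, 6.5]
opening: 0.0285
grip_force: 83.1
```

```bash
python3 -c "
from h import *
go(.526,-.2008,.12,120.3)"
```

```text
t 11.7 tcp [ 0.5267 -0.2003  0.024 ] yaw 120.37 tilt 0.11 F [0.4 0.9 6.5] M [ 0.01  0.11 -0.03] open 0.0285 gf 83.1
shift 0.02 -0.0 -1.92 turn 0.009
```

Call:
{"api": "play_rows", "payload": {"series": [[0, [0, 0, -0.3], [0, 0, 0]], [0, [0, 0, -0.6], [0, 0, 0]], [0, [0, 0, -0.8], [0, 0, 0]], [0, [0, 0, -0.7], [0, 0, 0.6]], [0, [0, 0, -0.3], [0, 0, 0.7]], [0, [0, 0, 0], [0, 0, 0.8]], [0, [0, 0, 0], [0, 0, 0.8]], [0, [0, 0, 0], [0, 0, 0.8]]]}}

```text
t: 12.7
tool_pos: [0.5253, -0.1995, 0.1577]
tool_rot: [0.016, -3.141, -0.001]
contact_force: [-0.3, 0.8, -1.2]
opening: 0.0286
grip_force: 82.2
```

Call:
{"api": "play_rows", "payload": {"series": [[0, [0, 0, 0], [0, 0, 0.68]], [0, [0, 0, 0], [0, 0, 0]], [0, [0, 0, 0], [0, 0, 0]]]}}

```text
t: 13.08
tool_pos: [0.5256, -0.1996, 0.1577]
tool_rot: [-0.126, -3.139, -0.0]
contact_force: [-0.0, -1.3, -0.5]
opening: 0.0289
grip_force: 82.2
```

```bash
python3 -c "
from h import *
go(.4825,.161,.155,85.3)"
```

```text
t 13.075 tcp [ 0.5256 -0.1996  0.1577] yaw 85.41 tilt 0.03 F [-0.  -1.3 -0.5] M [-0.01 -0.04  0.03] open 0.0289 gf 82.2
shift 1.45 7.12 0.05 turn 0.014
```

Call:
{"api": "play_rows", "payload": {"series": [[0, [0.1, 0.4, 0], [0, 0, 0]], [0, [0.2, 0.8, 0], [0, 0, 0]], [0, [0.2, 1.0, 0], [0, 0, 0]], [0, [0.2, 1.0, 0], [0, 0, 0]], [0, [0.2, 1.0, 0], [0, 0, 0]], [0, [0.2, 1.0, 0], [0, 0, 0]], [0, [0.2, 1.0, 0], [0, 0, 0]], [0, [0.15, 0.6, 0], [0, 0, 0]]]}}

```text
t: 14.08
tool_pos: [0.4798, 0.1478, 0.1578]
tool_rot: [-0.123, -3.139, -0.001]
contact_force: [0.4, -0.0, -1.0]
opening: 0.0287
grip_force: 82.2
```

Call:
{"api": "play_rows", "payload": {"series": [[0, [0, 0.32, 0.2], [0, 0, 0]], [0, [0, 0, 0.4], [0, 0, 0]], [0, [0, 0, 0], [0, 0, 0]], [0, [0, 0, 0], [0, 0, 0]]]}}

```text
t: 14.58
tool_pos: [0.4827, 0.1606, 0.1279]
tool_rot: [-0.129, -3.139, 0.0]
contact_force: [0.1, 0.4, -0.2]
opening: 0.0287
grip_force: 82.1
```

```bash
python3 -c "
from h import *
import pickle
go(.4825,.161,.13,85.3)
a=cap('side');pickle.dump(a,open('c.pkl','wb'))
c=lambda d,u,v,w:cv2.resize(d['color'][v-w:v+w,u-w:u+w],(600,600),interpolation=cv2.INTER_CUBIC)
cv2.imwrite('pics/a6.png',c(a,245,175,40))
p=np.array(ctrl.get_obs()['tool_pos']);t=-.0815;u=np.array([np.cos(t),np.sin(t),0]);v=np.array([-u[1],u[0],0])
for x,y,z in((-60,-30,18),(60,-30,18),(-60,30,18),(-60,-30,0),(60,-30,0),(-45,16,18),(45,0,18)): print(x,y,z,((proj(a,p+(x*u+y*v)/1e3+[0,0,z/1e3-.024])-[205,135])*7.5).round(0))
q=np.array([.4825,.161,0])
for x,y,z in((-60,-30,40),(60,-30,40),(-60,30,40),(106,-23,40),(-75,-42,12)): print('cr',x,y,z,((proj(a,q+(x*u+y*v)/1e3+[0,0,z/1e3])-[205,135])*7.5).round(0))
"
```

```text
t 14.575 tcp [0.4827 0.1606 0.1279] yaw 85.3 tilt 0.01 F [ 0.1  0.4 -0.2] M [ 0.   -0.   -0.03] open 0.0287 gf 82.1
shift 0.0 0.01 -0.04 turn -0.0
-60 -30 18 [122. 384.]
60 -30 18 [450. 286.]
-60 30 18 [ 56. 288.]
-60 -30 0 [127. 427.]
60 -30 0 [450. 329.]
-45 16 18 [112. 298.]
45 0 18 [372. 253.]
cr -60 -30 40 [139. 574.]
cr 60 -30 40 [450. 474.]
cr -60 30 40 [ 76. 476.]
cr 106 -23 40 [554. 427.]
cr -75 -42 12 [118. 668.]
```

View pics/a6.png

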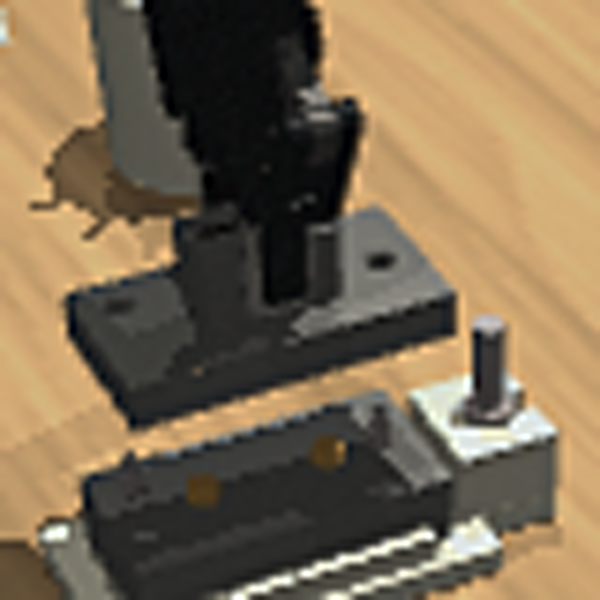

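The cover is held level, with hole_a at (382,261) above dowel_a and hole_b at (120,305) above dowel_b. Its image offset from the prediction suggests a move of about +1 mm in y. I'll lower it onto the dowel tips while watching the force.

Call:
{"api": "play_rows", "payload": {"series": [[0, [0, 0.02, 0.4], [0, 0, 0]], [0, [0, 0, 0.4], [0, 0, 0]], [0, [0, 0, 0.15], [0, 0, 0]], [0, [0, 0, 0.05], [0, 0, 0]], [0, [0, 0, 0.05], [0, 0, 0]], [0, [0, 0, 0.04], [0, 0, 0]], [0, [0, 0, 0], [0, 0, 0]]]}}

```text
t: 15.5
tool_pos: [0.4828, 0.1622, 0.0736]
tool_rot: [0.128, 3.138, 0.001]
contact_force: [0.1, 1.1, -0.8]
opening: 0.0286
grip_force: 82.2
```

```bash
python3 -c "
from h import *
go(.4825,.1615,.07,85.3)"
```

```text
t 15.5 tcp [0.4828 0.1622 0.0736] yaw 85.33 tilt 0.05 F [ 0.1  1.1 -0.8] M [ 0.22 -0.02 -0.03] open 0.0286 gf 82.2
shift 0.01 -0.01 0.07 turn 0.004
```

No resistance, and the dowel tips are in the holes. Continuing slowly.

Call:
{"api": "play_rows", "payload": {"series": [[0, [0, 0.01, 0.02], [0, 0, 0]], [0, [0, 0, 0.02], [0, 0, 0]], [0, [0, 0, 0.01], [0, 0, 0]], [0, [0, 0, 0], [0, 0, 0]]]}}

```text
t: 16.0
tool_pos: [0.4826, 0.1625, 0.0707]
tool_rot: [-0.128, -3.139, -0.0]
contact_force: [0.1, 1.2, -0.6]
opening: 0.0285
grip_force: 82.2
```

```bash
python3 -c "
from h import *
go(.4825,.1625,.064,85.3)"
```

```text
t 16.0 tcp [0.4826 0.1625 0.0707] yaw 85.33 tilt 0.02 F [ 0.1  1.2 -0.6] M [ 0.22  0.07 -0.09] open 0.0285 gf 82.2
shift 0.0 -0.0 0.13 turn 0.004
```

Call:
{"api": "play_rows", "payload": {"series": [[0, [0, 0.01, 0.05], [0, 0, 0]], [0, [0, 0, 0.05], [0, 0, 0]], [0, [0, 0, 0.04], [0, 0, 0]], [0, [0, 0, 0], [0, 0, 0]]]}}

```text
t: 16.5
tool_pos: [0.4829, 0.1627, 0.0648]
tool_rot: [-0.128, -3.139, 0.001]
contact_force: [-3.9, -1.0, 7.7]
opening: 0.0285
grip_force: 83.4
```

```bash
python3 -c "
from h import *
go(.4825,.1625,.064,85.3)"
```

```text
t 16.5 tcp [0.4829 0.1627 0.0648] yaw 85.33 tilt 0.04 F [-3.9 -1.   7.7] M [-0.2   0.76 -0.03] open 0.0285 gf 83.4
shift 0.01 -0.0 0.02 turn 0.004
```

Call:
{"api": "play_rows", "payload": {"series": [[0, [0.01, 0, 0.03], [0, 0, 0]], [0, [0, 0, 0.03], [0, 0, 0]], [0, [0, 0, 0.03], [0, 0, 0]], [0, [0, 0, 0], [0, 0, 0]]]}}

```text
t: 17.0
tool_pos: [0.4828, 0.1628, 0.064]
tool_rot: [-0.127, -3.138, 0.002]
contact_force: [-15.3, -5.1, 28.0]
opening: 0.0284
grip_force: 86.3
```

```bash
python3 -c "
from h import *
go(.4825,.1625,.064,85.3)"
```

```text
t 17.0 tcp [0.4828 0.1628 0.064 ] yaw 85.35 tilt 0.12 F [-15.3  -5.1  28. ] M [-0.68  2.41 -0.1 ] open 0.0284 gf 86.3
shift 0.01 -0.01 -0.0 turn 0.007
```

Call:
{"api": "play_rows", "payload": {"series": [[0, [0.03, -0.01, 0.01], [0, 0, 0]], [0, [0.02, 0, 0], [0, 0, 0]], [0, [0, 0, 0], [0, 0, 0]], [0, [0, 0, 0], [0, 0, 0]]]}}

```text
t: 17.5
tool_pos: [0.4829, 0.1628, 0.064]
tool_rot: [0.127, 3.133, -0.0]
contact_force: [-6.5, -2.9, 21.6]
opening: 0.0285
grip_force: 85.2
```

```bash
python3 -c "
from h import *
go(.4825,.1625,.064,85.3)
a=cap('side');
c=lambda d,u,v,w:cv2.resize(d['color'][v-w:v+w,u-w:u+w],(600,600),interpolation=cv2.INTER_CUBIC)
cv2.imwrite('pics/a7.png',c(a,245,190,38))"
```

```text
t 17.5 tcp [0.4829 0.1628 0.064 ] yaw 85.35 tilt 0.32 F [-6.5 -2.9 21.6] M [-0.59  1.29 -0.07] open 0.0285 gf 85.2
shift 0.01 -0.01 -0.0 turn 0.006
```

View pics/a7.png

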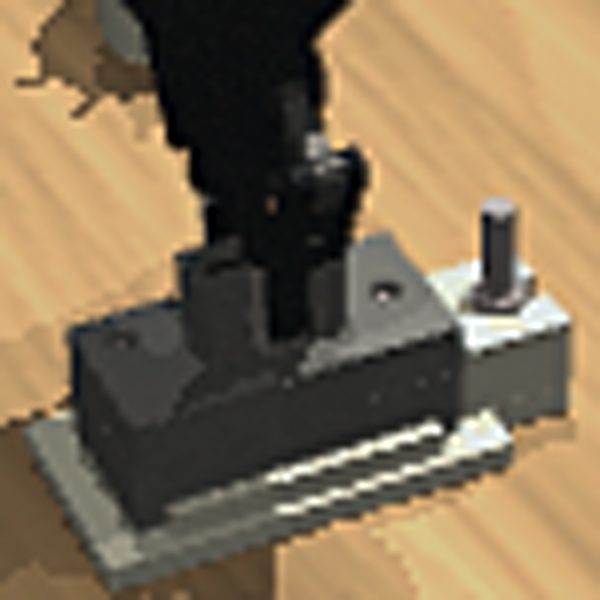

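```bash
python3 -c "
from h import *
o=ctrl.get_obs();R=Ro.from_rotvec(o['tool_rot']).as_matrix();print(R[:,2].round(4),(R[2,:2]*57.3).round(2),R[:,0].round(3))
print('x axis rise deg',R[2,0]*57.3,'y axis rise',R[2,1]*57.3, o['contact_force'],o['wrist_torque'])"
```

```text
[ 5.6e-03 -4.0e-04 -1.0e+00] [-0.32  0.  ] [-0.997  0.081 -0.006]
x axis rise deg -0.32150588692247933 y axis rise 0.0024328241677075563 [-6.4729959  -2.48347404 21.7950945 ] [-0.60377992  1.2854772  -0.07839821]
```

The halves meet with no visible gap and the pin is still parked. I'll take out the 0.3° tilt and add a little push.

Call:
{"api": "play_rows", "payload": {"series": [[0, [0, 0, 0.01], [0, 0.04, 0]], [0, [0, 0, 0.01], [0, 0, 0]], [0, [0, 0, 0], [0, 0, 0]], [0, [0, 0, 0], [0, 0, 0]]]}}

```text
t: 18.05
tool_pos: [0.4828, 0.1628, 0.0639]
tool_rot: [-0.127, -3.138, 0.0]
contact_force: [-11.0, -3.5, 28.8]
opening: 0.0286
grip_force: 86.3
```

```bash
python3 -c "
from h import *
go(.4825,.1625,.064,85.3)
o=ctrl.get_obs();R=Ro.from_rotvec(o['tool_rot']).as_matrix();print(R[2]*57.3)"
```

```text
t 18.05 tcp [0.4828 0.1628 0.0639] yaw 85.35 tilt 0.04 F [-11.   -3.5  28.8] M [-0.72  1.72 -0.14] open 0.0286 gf 86.3
shift 0.0 -0.01 -0.0 turn 0.007
[ 3.80243335e-02 -1.31684721e-02 -5.72999859e+01]
```

```bash
python3 -c "
from h import *
print(ctrl.finish_job())"
```

```text
the job is handed in; nothing more can be done
None
```

I parked the pin upright in the notch and let go of it, then set the cover the right way round on both dowels. The job is handed in at about 18 s with the cover still held down level at about 29 N. The last picture shows no gap between the halves, and the mouse, pen, pot and blue look-alikes were left alone.

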